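# Start and do up the detector clamp knob

### The job

The black clamp knob has been set loosely on its stud but its thread has not been started. Without lifting it off, turn the knob backwards (anticlockwise from above) until it drops into the thread, then forwards (clockwise) until the clamp bar under it is fully down and the knob comes up against its stop. Do not force it, let go when done, and leave the other things on the bench where they are.

Things in the scene. Friction and masses are not known exactly. Their poses are not given: they have to be found in the camera images.
- cradle: Fixed cream base plate 240 x 300 x 12 mm. Origin: its underside, on the axis of the upright stud (18 mm diameter, top at 84 mm); z up. An aluminium detector cylinder (76 mm diameter, axis along x at y = -135 mm, z = 62 mm) lies on it, with a grey box on top (up to z = 160 mm, x -100 to -50, y -158 to -112 mm).
- knob: Loose black plastic clamp knob on the stud, 60 to 130 g, 41 mm tall. Origin: centre of its underside, z up. Round skirt, 38 mm diameter, 19.5 mm high; above it to 41 mm a square head 44 mm across flats (flats face knob +-x and +-y), with corner lobes 1.5 mm proud that leave 29 mm of flat for a finger. Start: underside 59 mm above cradle's origin, lugs in the skirt lying on top of the thread.
- knob_grip (a point): On the knob's axis, 30 mm above its underside, mid-height of the square head: where to grip. Turned back (anticlockwise from above) by 0.3 to 1.3 rad the lugs reach gaps 0.3 rad wide where the knob can sink 7 mm on to the clamp bar; only its weight pulls it down. Past the gap: hard stop. Where the gaps are cannot be seen or told from the poses.
- stud_axis (a point): Point on the stud's axis, 52 mm above cradle's origin: underside of the dropped knob. From there, turned forwards (clockwise) 1.1 to 1.6 rad to a hard stop, it screws down 4 mm per rad after about 1 mm of free play, to about 48.5 mm. Turned forwards without dropping it hits a stop. The thread holds when let go. Under 0.2 N m turns it, 0.4 N m at a stop is plenty; forcing it (80 N on the thread, 1 N m) ruins it.
- clamp_bar (a joint): How far the spring-borne steel clamp bar under the knob (40 x 122 x 12 mm, along y of the cradle, top at 52 mm) is pressed down, in m: 0 at rest, 0.0035 to 0.004 with the knob at its stop. The spring presses up with 2 N at rest, 7 N when down.
- lab_jack: Bystander: small scissor lab jack with steel plates, 90 x 100 x 62 mm, a black hand knob on one side, origin under its centre.
- power_brick: Bystander: black power supply brick, 52 x 95 x 32 mm, origin under its centre.
- notebook: Bystander: dark spiral notebook, 105 x 148 x 10 mm, origin under its centre.
There are look-alikes about, which are no part of the job. Of the things that look like the knob, the largest one is meant.

How it is judged:
On the way, in this order (a step that is already met when the one before it is completed fails the run):
1. turned backwards, the knob has dropped into the start of the thread (underside less than 54 mm above the cradle's origin, from 59 mm) (z of knob in the frame of cradle below 0.054 m), for 0.1 s.
2. turned forwards, the knob has screwed the clamp bar down by more than 2.6 mm (value of joint clamp_bar above 0.0026 m), for 0.1 s.
At the end, for the whole second after the job is handed in: The clamp bar is held down by more than 2.6 mm (of 3.5 to 4) by the knob alone: underside of the knob less than 49.6 mm above the cradle's origin, upright within 0.1 rad, within 4 mm of the stud's axis, at rest and released (value of joint clamp_bar above 0.0026 m and z of knob in the frame of cradle below 0.0496 m and angle between knob's own z axis and vertical below 0.1 rad and horizontal distance between knob and cradle below 0.004 m and linear speed of knob below 0.02 m/s); the robot touches nothing.
It fails at once if the knob is lifted more than 3.5 mm off the thread (z of knob in the frame of cradle above 0.0625 m).
It fails at once if the thread is forced: more than 80 N between knob and stud (contact force between knob and stud above 80 N).
It fails at once if a bystander is moved more than 20 mm (distance of any of lab_jack, power_brick, notebook from where it was at the start of the episode above 0.02 m).
It also fails if it takes over 51 s, if anything falls off the work surface, if the arm or the gripper's body presses on something with over 40 N, if the wrist force passes 120 N, or if a joint passes its speed limit or range.

### The arm

A 6-joint arm with a two-finger parallel gripper is mounted at the origin on the work surface. World frame = base frame: x ahead of the robot, y to its left, z up, the work surface at z = 0. Lengths are in m, angles in rad, forces in N, time in s.
With the tool pointing down it reaches from about 0.35 to 0.975 m from the base axis. Payload 4.9 kg.
Tool frame: the origin (TCP) lies on the front face of the gripper's body, between the roots of the fingers; the fingertips stand ctrl.finger_overhang ahead of it and the grasp point (between the pads) lies 54 mm ahead of it (ctrl.finger_overhang is the distance from the TCP to the fingertips, in m); z points along the fingers, y is the line along which they close (so a half turn about z gives the same grasp; the last joint's range is limited). The gripper opens to 85 mm and grips with 20 to 120 N. Pads are 22 mm wide; open, the fingers measure 114 mm over their backs; the gripper's body (76 mm by 85 mm) begins 54 mm behind the grasp point. The pads swing forward as they close: fully open they stand 13 mm farther back than shut.
Start: joints at [1.005, 0.053, 1.613, -0, 1.476, -0.119], TCP at [0.27, 0.564, 0.304] pointing down, gripper open.
Joint ranges: [-3.01, 3.01], [-1.01, 2.22], [0.06, 2.58], [-1.02, 4.17], [0.09, 2.62], [-3.14, 3.14]. Speed limits (rad/s): [2.57, 2.57, 3.14, 3.14, 3.14, 3.14].

### API

Orientations are given as a rotation vector (axis times angle).
In Python, from station import ctrl, vision gives the robot as it stands. The module is installed in compiled form; this text tells all that it offers.
- The arm moves only by the tool drive_tool, never from a script. Its argument "rows" is a list of rows, each a list of 2 entries, a list of its own where there are three numbers: the shift along the tool's x, y, z in m, then the turn about the tool's z in rad. A call has 1 to 10 rows; each row shifts and turns the commanded pose from where the row before left it, along the tool's axes as they then stand; what a row does not reach is not made up. A row lasts 1/10 s, in which the tool goes at most 50 mm and 8.59 degrees, less where a joint would pass 70% of its speed; a pose out of reach is approached as far as the arm can. A call with a gripper value outside its range is refused whole. "jaw" is the closure, from 0 (fully open) to 1 (shut), set as the call begins (left out, the last holds). The fingers move at their own pace and stop on an object; "grip_force" is the grip in N (left out, the last holds). Time passes only in rows, so rows that do not move let the fingers close. It gives the time, the measured TCP pose, the force, the opening and the grip force at its end, in the units of the state.
- ctrl.get_obs(): the state, without advancing time (a new reading comes with each control period).
- vision.get_image(name): name is "scene" or "side" or "wrist"; returns a dict with "image" (420x560x3 uint8, blue, green, red), "vertical_fov" (degrees; the focal length in pixels is half the picture's height over the tangent of half this angle, whatever the lens; pixels are square), "cx", "cy" (the principal point, pixels), "R" (3x3) and "t" (3): a world point X has camera coordinates R X + t. Camera axes: x right, y down, z forward; pixel columns grow to the right and rows downward; lengths in m; the calibration is good to about 2 mm. The wrist camera is an equidistant fisheye: a pixel r from the principal point sees the ray r / f radians off the axis. A picture is of the moment at which its call begins. There is no depth.
- ctrl.finish_job(): hands the job in; it is judged then, once.
The state is a dict: "t": time; "q": joint angles; "dq": joint speeds; "effort": joint torques, N m; "tool_pos": TCP position; "tool_rot": TCP orientation; "contact_force": force on the tool from outside, world axes, zero at the start; "wrist_torque": the same for the moment, N m; "opening": finger opening in m; "grip_force": force on a finger pad.
Only numpy, scipy, OpenCV 4.12 (cv2) and the standard library are available. Lean on these libraries where they do the work, as an engineer would, in place of code of your own. Each camera call takes 0.05 s, during which the arm holds its last target. There are 200 camera calls.

## Working session

There is one attempt and no reset: what is moved stays moved. The work goes in short steps, Python scripts to look and compute and a tool call to move; the robot and the scene stay as the last step left them, time stands still between calls to the robot, and variables do not carry over. Pictures are saved under pics/ and viewed, at most 10 in all, crops included, and the job is handed in when it is done.

Besides the shell and the picture viewer there is one more tool, called after "Call:" as name([rows], argument=value, ...), one row to a line, values as JSON. drive_tool: Moves the arm, as the interface text tells. Its arguments: {"type":"object","properties":{"rows":{"type":"array","items":{"type":"array"}},"jaw":{"type":"number"},"grip_force":{"type":"number"}},"required":["rows"]}

```bash
mkdir -p pics
cat > h.py <<'E'
from station import ctrl, vision
import numpy as np, cv2
def cam(n):
    d=vision.get_image(n); d['f']=d['image'].shape[0]/2/np.tan(np.radians(d['vertical_fov'])/2); return d
def ray(d,u,v,fish=False):
    x,y=(u-d['cx']),(v-d['cy'])
    if fish:
        r=np.hypot(x,y); th=r/d['f']; c=np.array([np.sin(th)*x/r,np.sin(th)*y/r,np.cos(th)]) if r>0 else np.array([0,0,1.])
    else: c=np.array([x/d['f'],y/d['f'],1])
    R=np.array(d['R']); return -R.T@np.array(d['t']), R.T@c
def plane(d,u,v,z,fish=False):
    o,r=ray(d,u,v,fish); return o+r*(z-o[2])/r[2]
def proj(d,X,fish=False):
    c=np.array(d['R'])@np.array(X)+np.array(d['t'])
    if fish:
        rr=np.hypot(c[0],c[1]); th=np.arctan2(rr,c[2]); return d['cx']+d['f']*th*c[0]/rr, d['cy']+d['f']*th*c[1]/rr
    return d['cx']+d['f']*c[0]/c[2], d['cy']+d['f']*c[1]/c[2]
E
python3 - <<'E'
from h import *
import pickle
D={n:cam(n) for n in('scene','side','wrist')}
pickle.dump(D,open('d0.pkl','wb'))
for n in D: cv2.imwrite(f'pics/{n}0.png',D[n]['image']); print(n,-np.array(D[n]['R']).T@D[n]['t'],D[n]['f'],D[n]['cx'],D[n]['cy'])
o=ctrl.get_obs(); print(o,ctrl.finger_overhang)
E
```

```text
scene [ 1.19381664 -0.00206188  0.82655697] 463.1566111519431 283.18165478016095 202.8572840366988
side [ 0.3708642  -0.49329905  0.87535004] 492.32959875448154 275.1028116399727 207.84060489087557
wrist [0.20776564 0.5930326  0.37243443] 325.19226210127806 276.6418839975694 208.10286861423683
{'t': 0.15, 'q': array([ 1.00500226e+00,  5.32511439e-02,  1.61394669e+00,  1.21659954e-05,
        1.47600197e+00, -1.19037082e-01]), 'dq': array([-0.00055723, -0.00090499, -0.00267758,  0.00047413, -0.00162794,
       -0.00117765]), 'effort': array([ 9.73398819e-04, -3.94245207e+01, -3.70720553e+01, -1.12149271e-04,
        4.65901670e-03,  6.31240766e-06]), 'tool_pos': array([0.26985238, 0.56334576, 0.30293593]), 'tool_rot': array([-6.95822192e-01, -3.06299989e+00,  2.37113782e-03]), 'contact_force': array([ 0.26386777, -0.08352655,  0.03025697]), 'wrist_torque': array([-0.02786391,  0.01517857,  0.0133563 ]), 'grip_force': 0.0, 'opening': 0.08557051593165796} 0.0726
```

View pics/scene0.png

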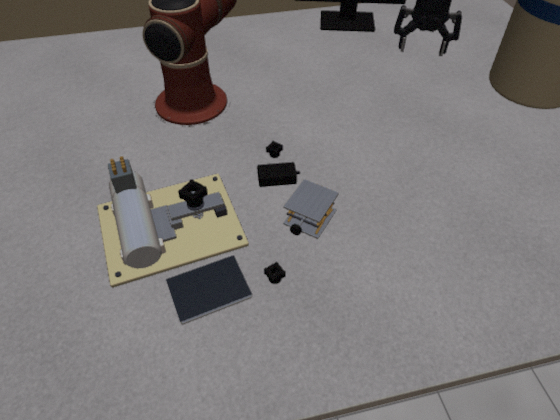

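View pics/side0.png

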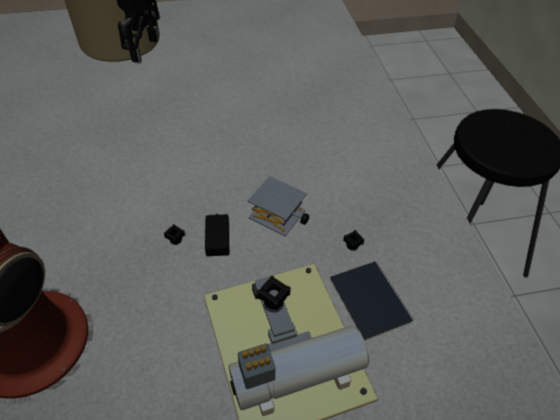

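The scene view shows the cradle at lower left, with a black knob on its stud at scene (193,192) / side (272,292). Things that could be taken for it are small loose knobs at scene (274,149) / side (174,234) and scene (275,272) / side (353,240), and the lab jack's hand knob at scene (296,229). I choose the one on the stud because it is the largest and sits over the clamp bar. Next is a close crop to check that.

Run:
```python
from h import *
import pickle
D=pickle.load(open('d0.pkl','rb'))
a=D['scene']['image'][165:225,155:235]; b=D['side']['image'][260:320,235:315]
cv2.imwrite('pics/crop0.png',np.hstack([cv2.resize(x,None,fx=5,fy=5,interpolation=cv2.INTER_CUBIC) for x in(a,b)]))
s,e=D['scene'],D['side']
def tri(p,q):
    o1,r1=ray(s,*p);o2,r2=ray(e,*q)
    k=np.linalg.lstsq(np.c_[r1,-r2],o2-o1,rcond=None)[0]; A=o1+k[0]*r1;B=o2+k[1]*r2
    return (A+B)/2,np.linalg.norm(A-B)
print('knob',tri((193,188),(272,291)))
# plate corner screws z=.012
for p in [(106,208),(215,179),(239,238),(118,274)]: print('scene screw',plane(s,*p,.012))
for q in [(214,297),(309,271),(363,391)]: print('side screw',plane(e,*q,.012))
# skirt/head mask centroid
for n,(u,v) in(('scene',(193,192)),('side',(272,292))):
    g=D[n]['image'].max(2); m=(g<45).astype(np.uint8); c,l,st,ce=cv2.connectedComponentsWithStats(m)
    k=l[v-6:v+7,u-8:u+9]; k=np.bincount(k[k>0]).argmax(); print(n,st[k],ce[k])
```

```text
knob (array([ 0.45967465, -0.02873125,  0.09569182]), np.float64(0.002564360250182687))
scene screw [ 0.3936783  -0.23637452  0.012     ]
scene screw [0.35544564 0.02594697 0.012     ]
scene screw [0.55299369 0.05280264 0.012     ]
scene screw [ 0.58930759 -0.20854417  0.012     ]
side screw [0.35314551 0.0267688  0.012     ]
side screw [0.55441812 0.05317966 0.012     ]
side screw [ 0.59048142 -0.20796492  0.012     ]
scene [179 180  28  28 492] [192.96747967 193.95731707]
side [253 276  37  36 714] [272.27310924 294.10784314]
```

View pics/crop0.png

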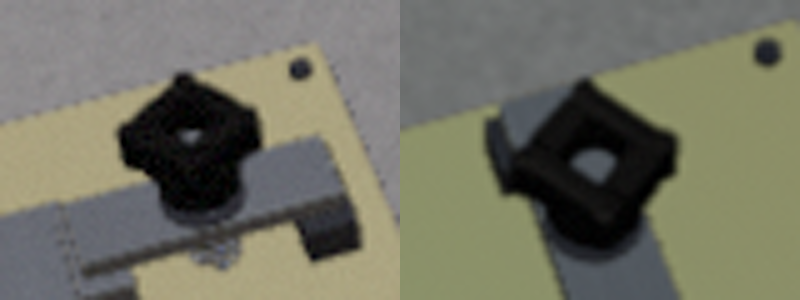

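The crop confirms it: a large square head on a round skirt, on the stud above the grey bar. The hole is at about scene crop (190,133) and side crop (593,165). Now I'll compute the centre and yaw.

Run:
```python
from h import *
import pickle
from scipy.spatial.transform import Rotation as Ro
D=pickle.load(open('d0.pkl','rb'));s,e=D['scene'],D['side']
S=[(155+x/5,165+y/5) for x,y in[(183,77),(257,113),(123,132)]]
E_=[(235+(x-400)/5,260+y/5) for x,y in[(585,82),(675,142),(600,222),(508,180)]]
for n,d,P in(('sc',s,S),('si',e,E_)):
    X=np.array([plane(d,*p,.100)[:2] for p in P]); print(n,X.round(4).tolist())
    if n=='sc': print('ctr',(X[1]+X[2])/2,'diag deg',np.degrees(np.arctan2(*(X[1]-X[2])[::-1])))
    else: print('ctr',(X[0]+X[2])/2,(X[1]+X[3])/2,[np.degrees(np.arctan2(*(X[i]-X[i+2])[::-1])) for i in(0,1)])
print('stud top', plane(e,273.6,293,.084))
o=ctrl.get_obs(); M=Ro.from_rotvec(o['tool_rot']).as_matrix(); print(M.round(3))
d=np.array([.4597,-.029,.26])-o['tool_pos']; print('shift tool',M.T@d)
```

```text
sc [[0.4386, -0.0282], [0.4683, 0.001], [0.4666, -0.0569]]
ctr [ 0.46746464 -0.02793921] diag deg 88.31007771140844
si [[0.4653, -0.0019], [0.493, -0.0331], [0.46, -0.0606], [0.4305, -0.0379]]
ctr [ 0.46265472 -0.03124881] [ 0.46174777 -0.03549546] [np.float64(84.79234213316236), np.float64(4.367273938908009)]
stud top [ 0.46366128 -0.02783351  0.084     ]
[[-0.902  0.432 -0.001]
 [ 0.432  0.902 -0.001]
 [ 0.    -0.002 -1.   ]]
shift tool [-0.42714283 -0.45211697  0.04357015]
```

Call:
drive_tool([
  [[-0.0215,-0.0225,0.0022],0],
  [[-0.0215,-0.0225,0.0022],0],
  [[-0.0215,-0.0225,0.0022],0],
  [[-0.0215,-0.0225,0.0022],0],
  [[-0.0215,-0.0225,0.0022],0],
  [[-0.0215,-0.0225,0.0022],0],
  [[-0.0215,-0.0225,0.0022],0],
  [[-0.0215,-0.0225,0.0022],0],
  [[-0.0215,-0.0225,0.0022],0],
  [[-0.0215,-0.0225,0.0022],0],
])

```text
t: 1.15
tool_pos: [0.3667, 0.2666, 0.2815]
tool_rot: [-0.696, -3.063, 0.0]
contact_force: [0.3, -0.0, 0.8]
opening: 0.0855
grip_force: 0.0
```

Call:
drive_tool([
  [[-0.0215,-0.0225,0.0022],0],
  [[-0.0215,-0.0225,0.0022],0],
  [[-0.0215,-0.0225,0.0022],0],
  [[-0.0215,-0.0225,0.0022],0],
  [[-0.0215,-0.0225,0.0022],0],
  [[-0.0215,-0.0225,0.0022],0],
  [[-0.0215,-0.0225,0.0022],0],
  [[-0.0215,-0.0225,0.0022],0],
  [[-0.0215,-0.0225,0.0022],0],
  [[-0.0215,-0.0225,0.0022],0],
])

```text
t: 2.15
tool_pos: [0.4634, -0.0293, 0.2595]
tool_rot: [-0.696, -3.063, -0.0]
contact_force: [-0.3, -0.4, 0.2]
opening: 0.0858
grip_force: 0.0
```

Call:
drive_tool([
  [[0,0,0],0.14],
  [[0,0,0],0.14],
  [[0,0,0],0.13],
  [[0,0,0],0],
  [[0,0,0],0],
])

```text
t: 2.65
tool_pos: [0.4633, -0.0279, 0.2597]
tool_rot: [-1.301, -2.859, 0.0]
contact_force: [0.3, -0.9, -0.6]
opening: 0.0854
grip_force: 0.0
```

Run:
```python
from h import *
import pickle
from scipy.spatial.transform import Rotation as Ro
d=cam('wrist'); pickle.dump(d,open('d1.pkl','wb'))
o=ctrl.get_obs(); M=Ro.from_rotvec(o['tool_rot']).as_matrix(); print(o['t'],o['q'].round(3),o['tool_pos'],M.round(3))
u,v=map(int,proj(d,(.463,-.029,.1),True)); print(u,v)
c=d['image'][max(0,v-75):v+75,max(0,u-100):u+100]; print(max(0,v-75),max(0,u-100),c.shape)
cv2.imwrite('pics/w1.png',cv2.resize(c,None,fx=4,fy=4,interpolation=cv2.INTER_CUBIC))
```

```text
2.7 [-0.221 -0.318  2.023 -0.     1.437 -0.937] [ 0.46327696 -0.02792654  0.25973271] [[-0.657  0.754 -0.   ]
 [ 0.754  0.657  0.   ]
 [ 0.    -0.    -1.   ]]
276 216
141 176 (150, 200, 3)
```

View pics/w1.png

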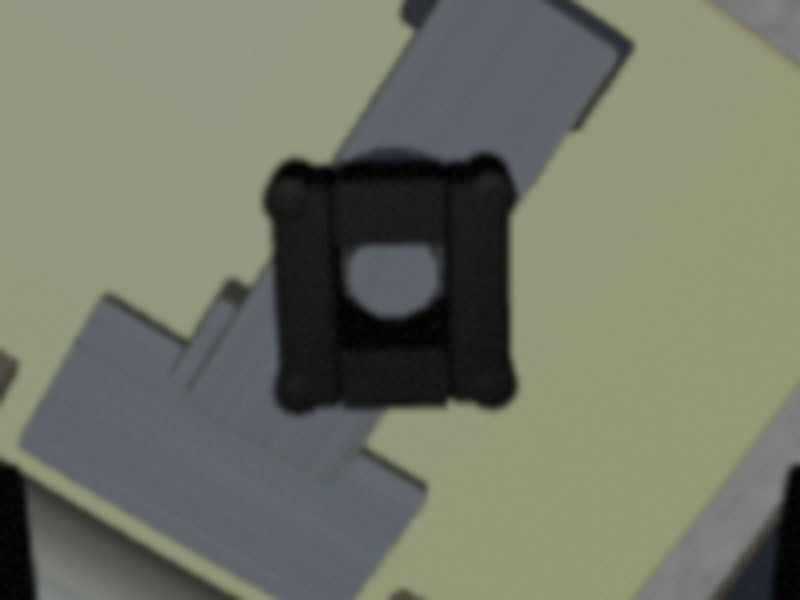

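The wrist crop shows the square head almost aligned with the tool. Its lobes are at (291,190), (487,183), (495,385) and (298,390), centre (393,287), turned about 2°.

Run:
```python
from h import *
import pickle
from scipy.spatial.transform import Rotation as Ro
d=pickle.load(open('d1.pkl','rb'))
L=np.array([plane(d,176+x/4,141+y/4,.098,True) for x,y in[(291,190),(487,183),(495,385),(298,390)]])
print(L.round(4),L.mean(0)); o=ctrl.get_obs(); M=Ro.from_rotvec(o['tool_rot']).as_matrix()
T=(L-o['tool_pos'])@M; print(T.round(4),T.mean(0)); print('stud',(plane(d,176+393/4,141+280/4,.084,True)-o['tool_pos'])@M)
for i,j in((0,1),(3,2),(0,3),(1,2)): a=T[j]-T[i]; print(np.degrees(np.arctan2(a[1],a[0])))
```

```text
[[ 0.4344 -0.0269  0.098 ]
 [ 0.4605 -0.0025  0.098 ]
 [ 0.4878 -0.0305  0.098 ]
 [ 0.4602 -0.0559  0.098 ]] [ 0.46071748 -0.02892721  0.098     ]
[[ 0.0197 -0.021   0.1617]
 [ 0.021   0.0146  0.1617]
 [-0.0181  0.0168  0.1617]
 [-0.0191 -0.0206  0.1617]] [ 0.00089085 -0.00255135  0.16173348]
stud [-0.00130693 -0.00259644  0.17573301]
87.9167457399351
88.40674596809329
179.37038683552709
176.7321063759084
```

Call:
drive_tool([
  [[0,-0.0025,0],-0.035],
  [[0,0,0.02],0],
  [[0,0,0.025],0],
  [[0,0,0.025],0],
  [[0,0,0.025],0],
  [[0,0,0.015],0],
  [[0,0,0.007],0],
  [[0,0,0],0],
])

```text
t: 3.5
tool_pos: [0.4609, -0.0294, 0.142]
tool_rot: [-1.252, -2.879, 0.001]
contact_force: [0.1, -0.4, 0.1]
opening: 0.0853
grip_force: 0.0
```

Call:
drive_tool([
  [[0,0,0],0],
  [[0,0,0],0],
  [[0,0,0],0],
  [[0,0,0],0],
  [[0,0,0],0],
  [[0,0,0],0],
], jaw=0.4, grip_force=20)

```text
t: 4.1
tool_pos: [0.4616, -0.0296, 0.1431]
tool_rot: [1.255, 2.88, 0.0]
contact_force: [0.1, 0.1, 0.0]
opening: 0.0512
grip_force: 0.0
```

Call:
drive_tool([
  [[0,0,0],0],
  [[0,0,0],0],
  [[0,0,0],0],
  [[0,0,0],0],
], jaw=0.465)

```text
t: 4.5
tool_pos: [0.4615, -0.0296, 0.1429]
tool_rot: [-1.255, -2.88, 0.0]
contact_force: [0.2, -0.3, 0.2]
opening: 0.0456
grip_force: 0.0
```

Call:
drive_tool([
  [[0,0,0],-0.05],
  [[0,0,0],-0.05],
  [[0,0,0],-0.05],
  [[0,0,0],-0.05],
  [[0,0,0],0],
])

```text
t: 5.0
tool_pos: [0.4615, -0.0296, 0.1429]
tool_rot: [-0.961, -2.991, 0.0]
contact_force: [-1.0, 0.7, 0.5]
opening: 0.0455
grip_force: 0.0
```

```bash
cat > look.py <<'E'
from h import *
import sys
o=ctrl.get_obs(); print(o['t'],o['q'][5],o['contact_force'].round(2),o['wrist_torque'].round(3),o['opening'],o['grip_force'])
if len(sys.argv)>1:
    d=cam('side');a=d['image'][255:330,225:325]; d2=cam('wrist');print(proj(d2,(.462,-.0295,.1),True)); b=d2['image'][158:270,200:350]
    cv2.imwrite('pics/%s.png'%sys.argv[1],np.hstack([cv2.resize(x,(400,300),interpolation=cv2.INTER_CUBIC) for x in(a,b)]))
E
python3 look.py k1
```

```text
5.0 -1.1741663521725858 [-1.01  0.65  0.55] [0.032 0.032 0.004] 0.04545014374094687 0.0
(np.float64(278.53352440805793), np.float64(299.7459270288455))
```

View pics/k1.png

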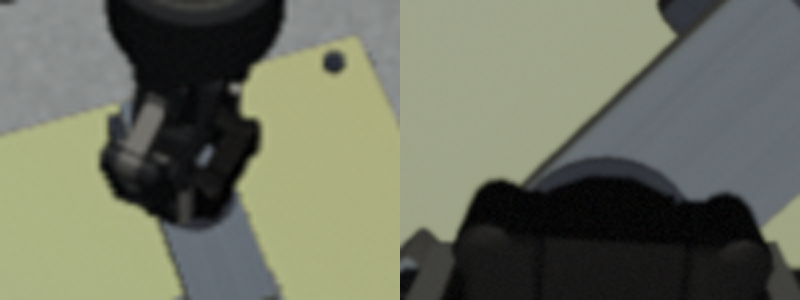

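The knob turns with the loose jaw: the head's lobes are at right-panel (495,185) and (730,200). I'll keep turning back in small steps and track the lobes' rows.

```bash
cat > m.py <<'E'
from h import *
o=ctrl.get_obs(); print(o['t'],o['q'][5].round(3),o['contact_force'].round(2),o['wrist_torque'].round(3),o['opening'].round(4),o['grip_force'])
im=cam('wrist')['image']; g=im.max(2)[190:300]; m=(g<45)&True
print({c:int(190+m[:,c].argmax()) for c in(232,240,255,277,300,315,323)})
cv2.imwrite('pics/wm_%04d.png'%(o['t']*100),im)
E
python3 m.py
```

```text
Traceback (most recent call last):
  File "m.py", line 2, in <module>
    o=ctrl.get_obs(); print(o['t'],o['q'][5].round(3),o['contact_force'].round(2),o['wrist_torque'].round(3),o['opening'].round(4),o['grip_force'])
                                                                                                             ^^^^^^^^^^^^^^^^^^
AttributeError: 'float' object has no attribute 'round'
```

Call:
drive_tool([
  [[0,0,0],-0.05],
  [[0,0,0],-0.05],
  [[0,0,0],-0.05],
  [[0,0,0],-0.05],
  [[0,0,0],0],
])

```text
t: 5.6
tool_pos: [0.4615, -0.0296, 0.1429]
tool_rot: [-0.659, -3.072, 0.0]
contact_force: [-1.1, 0.0, -0.6]
opening: 0.0458
grip_force: 0.0
```

```bash
python3 m.py
```

```text
Traceback (most recent call last):
  File "m.py", line 2, in <module>
    o=ctrl.get_obs(); print(o['t'],o['q'][5].round(3),o['contact_force'].round(2),o['wrist_torque'].round(3),o['opening'].round(4),o['grip_force'])
                                                                                                             ^^^^^^^^^^^^^^^^^^
AttributeError: 'float' object has no attribute 'round'
```

Call:
drive_tool([
  [[0,0,0],-0.05],
  [[0,0,0],-0.05],
  [[0,0,0],-0.05],
  [[0,0,0],0],
])

```text
t: 6.0
tool_pos: [0.4615, -0.0296, 0.1429]
tool_rot: [0.428, 3.112, -0.0]
contact_force: [0.9, -0.8, 0.1]
opening: 0.0458
grip_force: 0.0
```

```bash
python3 m.py
```

```text
Traceback (most recent call last):
  File "m.py", line 2, in <module>
    o=ctrl.get_obs(); print(o['t'],o['q'][5].round(3),o['contact_force'].round(2),o['wrist_torque'].round(3),o['opening'].round(4),o['grip_force'])
                                                                                                             ^^^^^^^^^^^^^^^^^^
AttributeError: 'float' object has no attribute 'round'
```

```bash
sed -i "s/o\['opening'\].round(4)/round(o['opening'],4)/" m.py; python3 m.py; python3 look.py k2
```

```text
6.0 -1.523 [ 0.88 -0.83  0.09] [-0.     0.035 -0.02 ] 0.0458 0.0
{232: 221, 240: 221, 255: 223, 277: 217, 300: 226, 315: 222, 323: 224}
6.05 -1.5221303224983707 [ 0.35 -1.06  0.45] [-0.029  0.005  0.034] 0.04561298568090173 0.0
(np.float64(276.84436858261176), np.float64(299.9933358418177))
```

View pics/k2.png

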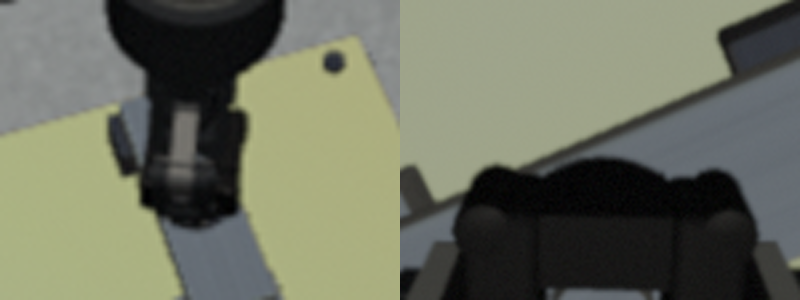

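The lobes have risen in the wrist view to right-panel (485,222) and (730,225), and the ring behind the skirt is now covered. That suggests the knob has dropped, so I'll check by projection.

```bash
python3 - <<'E'
from h import *
from scipy.spatial.transform import Rotation as Ro
o=ctrl.get_obs(); M=Ro.from_rotvec(o['tool_rot']).as_matrix(); d=cam('wrist')
for z in(.100,.093):
    for y in(-.0185,.0185):
        X=o['tool_pos']+M@np.array([.0205,y,0]); X[2]=z-.002
        u,v=proj(d,X,True); print(z,y,'img',round(u,1),round(v,1),'crop',400+(u-200)*400/150,(v-158)*300/112)
for n in range(5): 
    pass
E
python3 - <<'E'
E
```

```text
0.1 -0.0185 img 228.0 250.1 crop 474.65155117384955 246.74360985500908
0.1 0.0185 img 324.3 250.1 crop 731.555921673297 246.73149177556635
0.093 -0.0185 img 230.4 243.4 crop 481.0803133013541 228.8253802060687
0.093 0.0185 img 322.0 243.4 crop 725.2320159723586 228.80852272746037
```

The lobe rows match the projection for the dropped height (229 expected against 247 undropped), so the knob is in the thread. Next I lower the tool with it and turn forwards.

Call:
drive_tool([
  [[0,0,0],0.05],
  [[0,0,0.004],0],
  [[0,0,0.004],0],
  [[0,0,0],0.05],
  [[0,0,0],0.05],
  [[0,0,0],0.05],
  [[0,0,0],0.05],
  [[0,0,0],0.05],
  [[0,0,0],0.05],
  [[0,0,0],0],
], grip_force=40)

```text
t: 7.2
tool_pos: [0.4613, -0.0296, 0.1344]
tool_rot: [-0.96, -2.99, 0.0]
contact_force: [-0.9, 0.5, 0.7]
opening: 0.0462
grip_force: 0.0
```

```bash
python3 m.py
```

```text
7.2 -1.175 [-0.85  0.52  0.73] [-0.005 -0.013  0.007] 0.0462 0.0
{232: 231, 240: 234, 255: 229, 277: 223, 300: 230, 315: 225, 323: 227}
```

Call:
drive_tool([
  [[0,0,0.0002],0.05],
  [[0,0,0.0002],0.05],
  [[0,0,0.0002],0.05],
  [[0,0,0.0002],0.05],
  [[0,0,0.0002],0.05],
  [[0,0,0.0002],0.05],
  [[0,0,0],0],
])

```text
t: 7.95
tool_pos: [0.4616, -0.0297, 0.1337]
tool_rot: [1.396, 2.814, -0.0]
contact_force: [-0.5, -0.9, -1.2]
opening: 0.0455
grip_force: 0.1
```

```bash
python3 m.py
```

```text
7.95 -0.875 [-0.46 -0.86 -1.21] [-0.013 -0.015  0.007] 0.0455 0.11425872050693897
{232: 232, 240: 234, 255: 229, 277: 223, 300: 229, 315: 225, 323: 227}
```

Call:
drive_tool([
  [[0,0,0.0002],0.05],
  [[0,0,0.0002],0.05],
  [[0,0,0.0002],0.05],
  [[0,0,0.0002],0.05],
  [[0,0,0],0],
])

```text
t: 8.5
tool_pos: [0.4617, -0.0296, 0.1329]
tool_rot: [1.669, 2.661, 0.001]
contact_force: [1.4, 0.7, -0.1]
opening: 0.0455
grip_force: 0.9
```

```bash
python3 look.py k3
```

```text
8.5 -0.6757333953569814 [ 1.42  0.69 -0.05] [-0.021 -0.225 -0.008] 0.04550384028785959 0.8611656876564666
(np.float64(280.1879399519955), np.float64(311.916497174472))
```

View pics/k3.png

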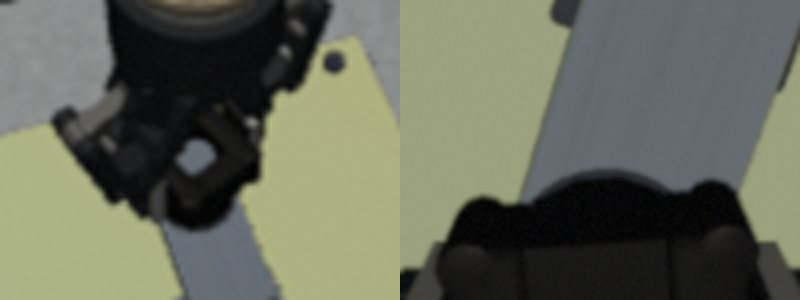

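The knob turns with the fingers: lobes are at right-panel (468,265) and (725,243), slightly cocked within the slack. I carry on, watching the torque.

Call:
drive_tool([
  [[0,0,0.0002],0.05],
  [[0,0,0.0002],0.05],
  [[0,0,0.0002],0.05],
  [[0,0,0.0002],0.05],
  [[0,0,0],0],
])

```text
t: 9.1
tool_pos: [0.4618, -0.0296, 0.1322]
tool_rot: [1.926, 2.481, 0.001]
contact_force: [3.2, -0.7, -0.6]
opening: 0.0461
grip_force: 1.2
```

```bash
python3 m.py
```

```text
9.1 -0.476 [ 3.24 -0.72 -0.61] [ 0.032 -0.344 -0.009] 0.0461 1.1848615030976362
{232: 232, 240: 235, 255: 230, 277: 224, 300: 229, 315: 226, 323: 229}
```

Call:
drive_tool([
  [[0,0,0.0002],0.05],
  [[0,0,0.0002],0.05],
  [[0,0,0],0],
])

```text
t: 9.45
tool_pos: [0.4618, -0.0296, 0.1318]
tool_rot: [2.048, 2.382, 0.001]
contact_force: [3.2, 0.5, -1.2]
opening: 0.0461
grip_force: 1.5
```

```bash
python3 m.py
```

```text
9.45 -0.376 [ 3.18  0.48 -1.24] [ 0.095 -0.481  0.007] 0.0461 1.504214589390358
{232: 232, 240: 234, 255: 230, 277: 224, 300: 229, 315: 226, 323: 229}
```

Call:
drive_tool([
  [[0,0,0.0002],0.05],
  [[0,0,0.0002],0.05],
  [[0,0,0],0],
])

```text
t: 9.8
tool_pos: [0.4618, -0.0296, 0.1315]
tool_rot: [2.164, 2.277, 0.001]
contact_force: [2.8, 1.6, -1.1]
opening: 0.0456
grip_force: 1.7
```

```bash
python3 m.py
```

```text
9.8 -0.276 [ 2.81  1.61 -1.12] [ 0.058 -0.485  0.064] 0.0456 1.736741116947087
{232: 232, 240: 235, 255: 230, 277: 224, 300: 229, 315: 226, 323: 229}
```

Call:
drive_tool([
  [[0,0,0.0002],0.05],
  [[0,0,0.0002],0.05],
  [[0,0,0],0],
])

```text
t: 10.15
tool_pos: [0.4617, -0.0296, 0.131]
tool_rot: [2.275, 2.166, 0.001]
contact_force: [2.5, 0.6, -0.9]
opening: 0.0459
grip_force: 1.9
```

```bash
python3 m.py
```

```text
10.15 -0.176 [ 2.49  0.62 -0.86] [ 0.117 -0.585  0.026] 0.0459 1.9208032610777082
{232: 232, 240: 234, 255: 230, 277: 224, 300: 229, 315: 226, 323: 228}
```

Call:
drive_tool([
  [[0,0,0.0002],0.05],
  [[0,0,0],0.05],
  [[0,0,0],0],
])

```text
t: 10.5
tool_pos: [0.462, -0.0294, 0.1309]
tool_rot: [2.38, 2.049, 0.003]
contact_force: [5.7, 2.1, -3.0]
opening: 0.0455
grip_force: 6.2
```

```bash
python3 m.py
```

```text
10.5 -0.076 [ 5.7   2.06 -3.02] [ 0.299 -0.808  0.222] 0.0455 6.171668536844663
{232: 233, 240: 235, 255: 231, 277: 224, 300: 229, 315: 226, 323: 229}
```

Call:
drive_tool([
  [[0,0,0],0.05],
  [[0,0,0],0],
])

```text
t: 10.75
tool_pos: [0.462, -0.0292, 0.1308]
tool_rot: [2.43, 1.991, 0.003]
contact_force: [7.0, 3.3, -3.3]
opening: 0.046
grip_force: 13.2
```

```bash
python3 m.py
```

```text
10.75 -0.027 [ 7.04  3.33 -3.32] [ 0.414 -0.919  0.589] 0.046 13.24026822578162
{232: 234, 240: 236, 255: 231, 277: 224, 300: 229, 315: 226, 323: 229}
```

The torque about the tool axis has jumped to 0.59 N m, so the knob is at its stop. I ease back within the slack, open and rise.

Call:
drive_tool([
  [[0,0,0],-0.05],
  [[0,0,0],-0.03],
  [[0,0,0],0],
])

```text
t: 11.1
tool_pos: [0.4618, -0.0297, 0.1309]
tool_rot: [2.35, 2.084, 0.001]
contact_force: [4.8, 0.6, -2.5]
opening: 0.0456
grip_force: 2.5
```

Call:
drive_tool([
  [[0,0,0],0],
  [[0,0,0],0],
  [[0,0,0],0],
  [[0,0,0],0],
  [[0,0,0],0],
  [[0,0,0],0],
  [[0,0,0],0],
], jaw=0)

```text
t: 11.8
tool_pos: [0.4615, -0.0296, 0.1307]
tool_rot: [-2.352, -2.083, 0.0]
contact_force: [0.2, -0.1, -0.7]
opening: 0.085
grip_force: 0.0
```

Call:
drive_tool([
  [[0,0,-0.01],0],
  [[0,0,-0.02],0],
  [[0,0,-0.025],0],
  [[0,0,-0.025],0],
  [[0,0,-0.025],0],
  [[0,0,-0.025],0],
  [[0,0,0],0],
  [[0,0,0],0],
])

```text
t: 12.6
tool_pos: [0.4617, -0.0297, 0.2615]
tool_rot: [2.351, 2.082, 0.002]
contact_force: [-0.1, 0.5, -1.2]
opening: 0.0855
grip_force: 0.0
```

Run:
```python
from h import *
from scipy.spatial.transform import Rotation as Ro
d=cam('wrist'); e=cam('side'); o=ctrl.get_obs(); print(o['t'],o['tool_pos'],o['contact_force'])
u,v=map(int,proj(d,(.462,-.0295,.09),True)); print(u,v)
a=d['image'][v-56:v+56,u-75:u+75]; b=e['image'][255:330,225:325]
cv2.imwrite('pics/k4.png',np.hstack([cv2.resize(x,(400,300),interpolation=cv2.INTER_CUBIC) for x in(b,a)]))
M=Ro.from_rotvec(o['tool_rot']).as_matrix()
for z in(.098,.091,.0875):
    P=[proj(d,X,True) for X in [np.array([.462,-.0295,z])+M@np.array([sx*.0195,sy*.0195,0]) for sx,sy in((1,-1),(1,1),(-1,1),(-1,-1))]]
    print(z,[(round(400+(p-u+75)*400/150),round((q-v+56)*300/112)) for p,q in P])
```

```text
12.7 [ 0.46091058 -0.02949597  0.25952267] [-0.68547086 -0.5712232  -0.64168485]
278 209
0.098 [(531, 90), (673, 90), (669, 224), (534, 224)]
0.091 [(533, 85), (671, 85), (668, 216), (535, 216)]
0.0875 [(533, 83), (669, 83), (667, 212), (536, 212)]
```

View pics/k4.png

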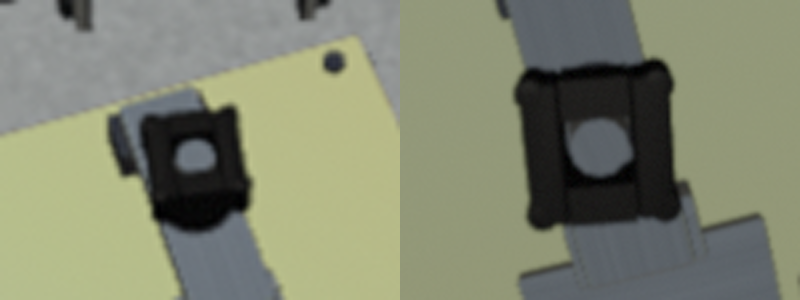

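The knob is released and level. Its lobes at right-panel (530,86), (655,78), (665,207) and (540,215) span about 4% less than in the first wrist view. That puts it roughly 10 mm lower, which fits the drop plus the screwed travel, so I hand in.

```bash
python3 -c "
from station import ctrl
print(ctrl.finish_job())"
```

```text
the job is handed in; nothing more can be done
None
```

The knob dropped into the thread when turned back, then screwed forward about 1.3 rad to its stop, where the torque rose to about 0.6 N m (over the 0.4 called plenty, under 1 N m). I released it and handed in at about 13 s; the clamp bar's own travel was never measured, only the knob's drop of roughly 10 mm seen in the wrist camera, and `finish_job()` gave no verdict.

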